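Unlatch the centrifuge and take out the spun sample

TASK

The spin is over: slide the centrifuge's red lid catch clear, then swing the lid up by its blue tab until it stands wide open. Draw the blue-capped sample tube out of its leaning rotor sleeve and, never laying it over, stand it cap-up in the small empty beaker, lowering it to the bottom before you let go. Leave the lid open, leave the white-capped balance tube in the rotor, and do not disturb the other things on the bench.

Things in the scene. Friction and masses are not known exactly. Their poses are not given: they have to be found in the camera images.
- centrifuge: Fixed white bench centrifuge, 360 mm deep (x), 280 wide (y), 170 high shut. Origin: on the table under the centre of its round chamber; x to its rear (hinge side), y to the operator's left, z up. Rear deck 108 mm high, x -118 to +150; lower front step 85 mm high, x -118 to -210. Chamber 218 mm across, floor 35 mm above the table.
- catch (a joint): Sliding lid catch on the front step, m. 0 = locked: its steel bolt lies over a tongue on the lid's front edge and the lid cannot rise. Slides 26 mm outward (machine's -y, operator's right); clear of the lid from 20 mm. Takes about 3 N; stays where left.
- catch_fin (a point): In the catch's red upright thumb fin: 12 mm thick along the machine's x, 26 wide along y, from 100 to 142 mm above the table. The point is on its centre line, 14 mm below its top; locked it is at x -172, y -92 mm of the centrifuge. Free gap of 35 mm behind it to the bolt (top at 126 mm); slide plate at its foot 100 mm high. Axes as the centrifuge.
- lid (a joint): Lid hinge angle, rad: 0 = shut, 1.18 (68 degrees) = against its open stop; grows as the lid's front rises. Stiff hinge: the lid stays where left; lifting at the tab takes 4 to 6 N.
- lid_hinge (a point): Middle of the lid's hinge line, x +118, z 110 mm of the centrifuge; the line runs along the centrifuge's y. Axes as the centrifuge.
- lid_tab (a point): In the blue grip tab in the middle of the lid's front edge, turning with the lid. Tab 34 mm wide (hinge direction), 14 thick, juts 46 out from the edge; the point is mid-width, mid-thickness, 18 mm from the tab's end. Shut, it is 262 mm in front of the hinge and 9 above it (119 mm above the table, over the 85 mm step). Axes: x to the hinge, y along it, z out of the lid's top.
- rotor: Rotor, held by its brake. Origin: its axis on the chamber floor, z up. Four sleeves on its +x, +y, -x, -y lean 30 degrees, mouths towards the middle, feet outward; bore 29 mm, 58 deep. The +x one, near the lid hinge (within 26 degrees), holds the sample tube, the -x one the balance tube; the others are empty. Centre nut's top 119 mm above the table.
- tube_mid (a point): Middle of the loose sample tube (white, blue screw cap, 35 g), on its axis 52.5 mm from the foot: 105 mm long, body 25.4 across, round bottom, cap 28 across and 18 long. z axis from foot to cap. It starts leaning 30 degrees in its sleeve, cap towards the rotor's axis; slides out along its own axis, clear after 60 mm.
- tube_cap (a point): Centre of the sample tube's blue cap, 96 mm from the foot, 9 mm below the cap's top; axes as tube_mid. At the start about 133 mm above the table, 34 mm from the rotor's axis.
- tube_foot (a point): End of the sample tube's round foot, on its axis; axes as tube_mid.
- balance_mid (a point): Middle of the balance tube (same size, white cap), in the sleeve opposite the sample tube, on the operator's side. Stays there.
- beaker: The small empty glass beaker: 50 mm across (52 at the rim), 70 high, wall 2, inner floor 4 mm up, 60 g, loose. Origin: centre of its underside, z up.
- big_beaker: Larger empty glass beaker, 70 mm across, 95 high. Bystander. Origin: centre of its underside.
- tub: Yellow lidded tub, 72 mm across, 62 high. Bystander. Origin: centre of its underside.
- reagent: Amber reagent bottle, black cap, 96 mm across, 210 high. Bystander. Origin: centre of its underside.
- cylinder: Glass measuring cylinder, 27 mm across on a 66 mm foot, 172 high. Bystander. Origin: centre of its underside.
- petri: Closed clear petri dish, 93 mm across, 16 high. Bystander. Origin: centre of its underside.
- marker: White marker pen, red cap, 140 mm long, 17 thick, lying on the table. Bystander. Origin: near its middle, on the underside.
Not all that is in view belongs to the job. Leave any black or orange look-alike of the beaker alone.

How it is judged:
By the outcome, as a careful person would: the job done as asked, in the order asked, and still so for the second after the job is handed in, with the robot touching nothing.
It also fails if it takes over 72 s, if anything falls off the work surface, if the arm or the gripper's body presses on something with over 40 N, if the wrist force passes 120 N, or if a joint passes its speed limit or range.

ROBOT

A 7-joint arm with a two-finger parallel gripper is mounted at the origin on the work surface. World frame = base frame: x ahead of the robot, y to its left, z up, the work surface at z = 0. Lengths are in m, angles in rad, forces in N, time in s.
With the tool pointing down it reaches from about 0.4 to 0.85 m from the base axis. Payload 4.5 kg.
Tool frame: the origin (TCP) lies between the finger pads; the fingertips stand 19 mm ahead of it and the grasp point (between the pads) is the TCP (r.tips_ahead is the distance from the TCP to the fingertips, in m); z points along the fingers, y is the line along which they close (so a half turn about z gives the same grasp; the last joint's range is limited). The gripper opens to 88 mm and grips with 3 to 60 N. Pads are 18 mm wide; open, the fingers measure 123 mm over their backs; the gripper's body (75 mm by 187 mm) begins 45 mm behind the grasp point.
Start: joints at [1.181, 0.689, -0.195, 1.565, 0.157, 0.902, -0.215], TCP at [0.257, -0.57, 0.258] pointing down, gripper open.
Joint ranges: [-3.01, 3.01], [-0.46, 2.08], [-1.47, 1.51], [0.13, 2.56], [-1, 4.14], [0.04, 2.09], [-2.66, 2.66]. Speed limits (rad/s): [2.57, 2.57, 3.14, 3.14, 3.14, 3.14, 3.14].

INTERFACE

Orientations are given as a unit quaternion [x, y, z, w].
In Python, from plant import r, cams, models gives the robot as it stands. The module is installed in compiled form; this text tells all that it offers.
- The arm moves only by the tool jog_arm, never from a script. Its arguments are lists of equal length, an entry for each row: "turn": the turn, a rotation vector about the tool's x, y, z in rad, a list of three; "translation": the shift along the tool's x, y, z in m, a list of three; "grip": the closure, from 0 (fully open) to 1 (shut). In form: {"turn": [[ax, ay, az], ...], "translation": [[tx, ty, tz], ...], "grip": [grip, ...]}. A call has 1 to 20 rows; each row is the pose to reach, as a shift and turn from the pose commanded when the call began, along the tool's axes at that moment; what a row does not reach only later rows make up. A row lasts 1/8 s, in which the tool goes at most 62.5 mm and 10.7 degrees, less where a joint would pass 70% of its speed; a pose out of reach is approached as far as the arm can. A call with a gripper value outside its range is refused whole. The fingers move at their own pace and stop on an object; "force" is the grip in N (left out, the last holds). Time passes only in rows, so rows that repeat a pose let the fingers close. It gives the time, the measured TCP pose, the force, the opening and the grip force at its end, in the units of the state.
- r.get_state(): the state, without advancing time (a new reading comes with each control period).
- cams.snapshot(name): name is "scene" or "top"; returns the picture (400x640x3 uint8, red, green, blue); there is no depth.
- cams.camera_params(name): a dict with "fx", "fy", "cx", "cy" (pixels), "eye" and "orientation" of the camera in the world. Camera axes: x right, y up, looking along -z (the intrinsics and any distortion apply to the point x, -y, -z); pixel columns grow to the right and rows downward; lengths in m; the calibration is good to about 2 mm. A picture is of the moment at which its call begins. camera_params takes no time and is no camera call.
- r.finish_job(): hands the job in; it is judged then, once.
Trained networks look in the newest picture that a camera, given by its name, has taken for a name from the list of things; names that differ only in an ending like _2 or _b are one class to them, and where a whole thing is asked for, a point or a joint stands for the part that bears it (a point fixed in the world has none). Each returns a list of dicts, best first, with "p" (0 to 1); they miss things now and then, are a little off and sometimes report something else, mostly with a low value. They report only what shows in the picture. A call takes as long as a camera call. They do not tell look-alikes from the thing itself.
- models.find_in(camera, name): "position" ([x, y, z] in m, in world coordinates, good to about 4 mm: the middle of the surface that is visible of it).
- models.masks_of(camera, name): "pixels" (400x640 bool, what is visible of it).
- models.place_of(camera, name): "position" ([x, y, z] in m, in world coordinates, good to about 4 mm: a listed point, or the origin of a listed thing).
The state is a dict: "clock": time; "q": joint angles; "qd": joint speeds; "joint_torque": joint torques, N m; "tool_pos": TCP position; "eef_rot": TCP orientation; "contact_force": force on the tool from outside, world axes, zero at the start; "moment": the same for the moment, N m; "opening": opening from 0.0 (shut) to 1.0 (fully open); "finger_force": force on a finger pad.
Only numpy, scipy, OpenCV 4.12 (cv2) and the standard library are available. Lean on these libraries where they do the work, as an engineer would, in place of code of your own. Each camera call takes 0.05 s, during which the arm holds its last target. There are 200 camera calls.

## Working session

There is one attempt and no reset: what is moved stays moved. The work goes in short steps, Python scripts to look and compute and a tool call to move; the robot and the scene stay as the last step left them, time stands still between calls to the robot, and variables do not carry over. Pictures are saved under pics/ and viewed, at most 10 in all, crops included, and the job is handed in when it is done.

Besides the shell and the picture viewer there is one more tool, called after ">>>" by a JSON object that holds its "method" and its "body", one argument or row to a line. jog_arm: Moves the arm, as the interface text tells. Its arguments: {"type":"object","properties":{"turn":{"type":"array"},"translation":{"type":"array"},"grip":{"type":"array"},"force":{"type":"number"}},"required":["turn","translation","grip"]}

```bash
mkdir -p pics
cat > h.py <<'E'
import numpy as np, cv2
from scipy.spatial.transform import Rotation as R
from plant import r, cams, models
def px(cam,P):
    c=cams.camera_params(cam);p=R.from_quat(c["orientation"]).inv().apply(np.array(P)-c["eye"]) if len(np.shape(c["orientation"]))==1 else (np.array(P)-c["eye"])@np.array(c["orientation"])
    return c["fx"]*p[...,0]/-p[...,2]+c["cx"], c["fy"]*-p[...,1]/-p[...,2]+c["cy"]
def st():
    s=r.get_state();print("t",round(s["clock"],2),"pos",np.round(s["tool_pos"],4),"R\n",np.round(R.from_quat(s["eef_rot"]).as_matrix(),3),"F",np.round(s["contact_force"],1),"q",np.round(s["q"],2),"op",s["opening"]);return s
E
python3 - <<'E'
from h import *
ims=[]
for n in("scene","top"):
    im=cams.snapshot(n);cv2.imwrite(f"pics/{n}0.png",im[...,::-1]);print(n,cams.camera_params(n))
    for k in["centrifuge","catch_fin","lid_hinge","lid_tab","beaker","big_beaker","tub","reagent","cylinder","petri","marker"]:
        print(k,[(np.round(d["position"],3).tolist(),round(d["p"],2)) for d in models.place_of(n,k)][:3])
st()
E
```

```text
scene {'fx': 437.3271269201313, 'fy': 437.3271269201313, 'cx': 326.2304116162272, 'cy': 198.47584547957726, 'eye': array([ 0.97848435, -0.72206692,  0.72337794]), 'orientation': array([0.43351766, 0.11654346, 0.20846412, 0.86892047])}
centrifuge [([0.647, 0.071, -0.002], 0.8)]
catch_fin [([0.492, -0.048, 0.125], 0.95)]
lid_hinge [([0.758, 0.083, 0.114], 0.96)]
lid_tab [([0.506, 0.045, 0.118], 0.56)]
beaker [([0.626, -0.161, -0.002], 0.97), ([0.768, -0.17, -0.0], 0.96), ([0.691, -0.25, 0.004], 0.76)]
big_beaker [([0.466, -0.382, -0.003], 0.82)]
tub [([0.451, -0.237, -0.003], 0.57)]
reagent [([0.644, -0.436, -0.001], 0.78)]
cylinder [([0.668, 0.391, 0.004], 0.93)]
petri [([0.374, 0.357, -0.0], 0.84), ([0.668, 0.393, 0.001], 0.19)]
marker [([0.369, -0.296, 0.001], 0.83), ([0.466, -0.38, -0.004], 0.42), ([0.668, 0.393, 0.001], 0.4)]
top {'fx': 477.18907927015016, 'fy': 477.18907927015016, 'cx': 319.11644434607325, 'cy': 200.6523323326733, 'eye': array([ 0.4052253 , -0.00874501,  1.28996314]), 'orientation': array([ 0.0539356 , -0.04814956, -0.69915599,  0.71130406])}
centrifuge []
catch_fin [([0.488, -0.049, 0.128], 0.77)]
lid_hinge [([0.76, 0.085, 0.108], 0.88)]
lid_tab [([0.504, 0.043, 0.121], 0.7)]
beaker [([0.629, -0.158, 0.002], 0.88), ([0.772, -0.172, 0.001], 0.69), ([0.794, -0.281, -0.0], 0.63)]
big_beaker [([0.465, -0.384, 0.0], 0.73)]
tub [([0.454, -0.24, 0.003], 0.78)]
reagent [([0.644, -0.427, -0.004], 0.81)]
cylinder [([0.672, 0.393, -0.002], 0.73)]
petri [([0.372, 0.356, -0.002], 0.56), ([0.506, 0.045, 0.12], 0.37)]
marker [([0.369, -0.293, -0.002], 0.61)]
t 1.2 pos [ 0.257  -0.5697  0.2578] R
 [[ 0.912  0.411  0.   ]
 [ 0.411 -0.912 -0.   ]
 [ 0.     0.    -1.   ]] F [-0.1 -1.  -0.6] q [ 1.18  0.69 -0.19  1.57  0.16  0.9  -0.22] op 0.9984588249931857
```

```bash
python3 -c "
import cv2,numpy as np
a=cv2.imread('pics/scene0.png');b=cv2.imread('pics/top0.png');cv2.imwrite('pics/both0.png',cv2.resize(np.vstack([a,b]),(480,600)))"
```

```text
(no output)
```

View pics/scene0.png

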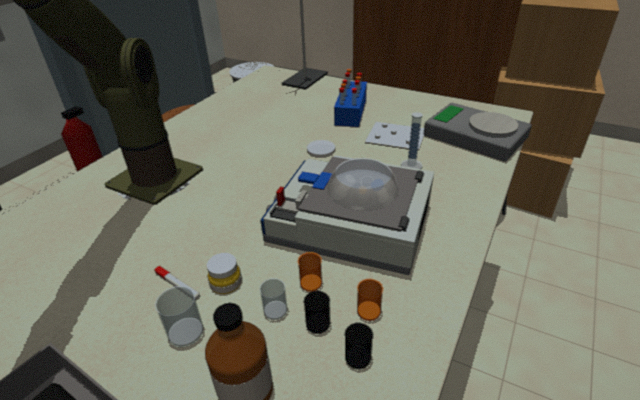

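View pics/top0.png

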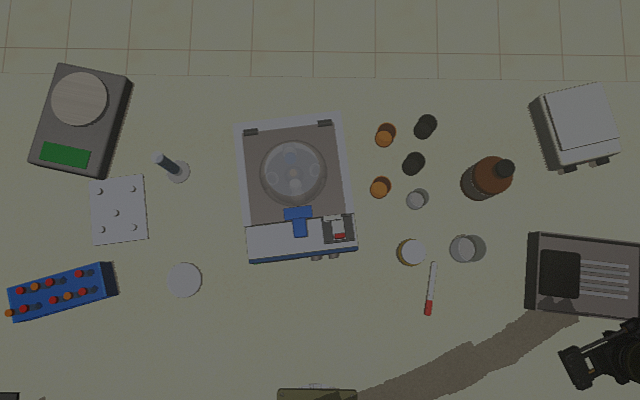

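The top and scene views show the centrifuge at top (293,185), with the fin at (340,233) and the tab at (298,217). There are five small beaker-like things in the scene view:
- Orange ones at (310,272) and (369,300).
- Black ones at (317,313) and (358,345).
- Clear glass at (273,300), which is (417,199) in top. Only this one is glass and small, so it fits the description. I'll confirm it in a crop.

Run:
```python
from h import *
from scipy.optimize import least_squares
a=cv2.imread('pics/scene0.png')[225:345,215:395];b=cv2.imread('pics/top0.png')[160:280,240:440]
cv2.imwrite('pics/crop0.png',np.hstack([cv2.resize(a,None,fx=2.1,fy=2.1,interpolation=2),cv2.resize(b,None,fx=2.1,fy=2.1,interpolation=2)]))
for n in("scene","top"):
    cams.snapshot(n)
    for d in models.place_of(n,"beaker"): print(n,np.round(d["position"],3),round(d["p"],2),np.round(px(n,d["position"])))
loc={"lid_hinge":(.118,0,.110),"lid_tab":(-.144,0,.119),"catch_fin":(-.172,-.092,.128),"centrifuge":(0,0,0)}
obs=[]
for i in range(3):
  for n in("scene","top"):
    cams.snapshot(n)
    for k in loc:
        D=models.place_of(n,k)
        if D: obs.append((k,D[0]["position"]))
f=lambda p:np.concatenate([R.from_euler('z',p[2]).apply(loc[k])[:2]+p[:2]-o[:2] for k,o in obs])
s=least_squares(f,[.645,.07,.15],loss='soft_l1',f_scale=.004);print(s.x,np.abs(s.fun).max())
for k in loc:
    print(k,R.from_euler('z',s.x[2]).apply(loc[k])[:2]+s.x[:2], np.mean([o for q,o in obs if q==k],0))
```

```text
scene [ 0.6   -0.262 -0.004] 0.98 [275. 313.]
scene [ 0.798 -0.28  -0.004] 0.84 [359. 359.]
scene [ 0.629 -0.161 -0.005] 0.81 [311. 285.]
scene [ 0.768 -0.171 -0.   ] 0.69 [368. 310.]
scene [ 0.692 -0.249  0.002] 0.67 [317. 323.]
top [ 0.694 -0.246 -0.001] 0.93 [410. 166.]
top [ 0.772 -0.172 -0.002] 0.7 [383. 138.]
top [ 0.598 -0.255 -0.001] 0.61 [414. 201.]
top [ 0.794 -0.279 -0.001] 0.61 [422. 131.]
top [ 0.627 -0.159  0.002] 0.58 [379. 189.]
[0.64459472 0.06795153 0.15445026] 0.4261990147583111
lid_hinge [0.76119008 0.08610429] [0.75888333 0.0854     0.1092    ]
lid_tab [0.50230886 0.04579901] [ 0.49745    -0.02456667  0.09921667]
catch_fin [ 0.48879516 -0.04941327] [ 0.49015    -0.04876667  0.12765   ]
centrifuge [0.64459472 0.06795153] [0.60635  0.040825 0.032275]
```

View pics/crop0.png

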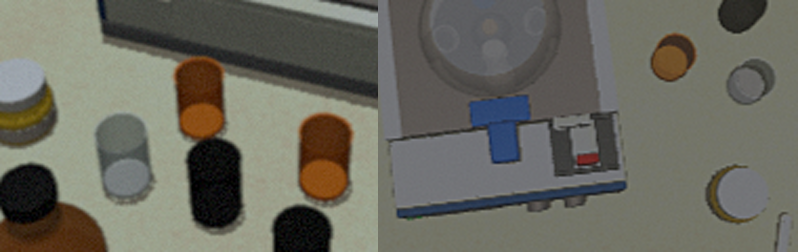

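The crop confirms it: the clear glass beaker at crop left (123,155) is the only non-black, non-orange one, at about (0.599,-0.259). I'll move above the fin, with the tool's x axis along the machine's x.

>>> {"method": "jog_arm", "body": {
  "turn": [
    [0, 0, 0.269],
    [0, 0, 0.269],
    [0, 0, 0.269],
    [0, 0, 0.269],
    [0, 0, 0.269],
    [0, 0, 0.269],
    [0, 0, 0.269],
    [0, 0, 0.269],
    [0, 0, 0.269],
    [0, 0, 0.269],
    [0, 0, 0.269],
    [0, 0, 0.269],
    [0, 0, 0.269],
    [0, 0, 0.269]
  ],
  "translation": [
    [0.426, -0.38, 0],
    [0.426, -0.38, 0],
    [0.426, -0.38, 0],
    [0.426, -0.38, 0],
    [0.426, -0.38, 0],
    [0.426, -0.38, 0],
    [0.426, -0.38, 0],
    [0.426, -0.38, 0],
    [0.426, -0.38, 0],
    [0.426, -0.38, 0],
    [0.426, -0.38, 0],
    [0.426, -0.38, 0],
    [0.426, -0.38, 0],
    [0.426, -0.38, 0]
  ],
  "grip": [0.43, 0.43, 0.43, 0.43, 0.43, 0.43, 0.43, 0.43, 0.43, 0.43, 0.43, 0.43, 0.43, 0.43],
  "force": 20
}}

```text
clock: 4.65
tool_pos: [0.4888, -0.0492, 0.2578]
eef_rot: [0.997, 0.076, -0.0, 0.0]
contact_force: [0.7, 0.8, -0.5]
opening: 0.571
finger_force: 0.0
```

>>> {"method": "jog_arm", "body": {
  "turn": [
    [0, 0, 0],
    [0, 0, 0],
    [0, 0, 0],
    [0, 0, 0],
    [0, 0, 0],
    [0, 0, 0],
    [0, 0, 0],
    [0, 0, 0],
    [0, 0, 0],
    [0, 0, 0],
    [0, 0, 0],
    [0, 0, 0],
    [0, 0, 0],
    [0, 0, 0]
  ],
  "translation": [
    [0, 0, 0.05],
    [0, 0, 0.1],
    [0, 0, 0.12],
    [0, 0, 0.13],
    [0, 0, 0.13],
    [0, 0, 0.13],
    [0, 0, 0.13],
    [0, 0, 0.13],
    [0, 0.006, 0.13],
    [0, 0.012, 0.13],
    [0, 0.018, 0.13],
    [0, 0.025, 0.13],
    [0, 0.025, 0.13],
    [0, 0.025, 0.13]
  ],
  "grip": [0.43, 0.43, 0.43, 0.43, 1, 1, 1, 1, 1, 1, 1, 1, 1, 1]
}}

```text
clock: 6.4
tool_pos: [0.4932, -0.0725, 0.1286]
eef_rot: [0.997, 0.077, 0.001, -0.0]
contact_force: [-1.4, 0.9, 7.8]
opening: 0.291
finger_force: 20.0
```

>>> {"method": "jog_arm", "body": {
  "turn": [
    [0, 0, 0],
    [0, 0, 0],
    [0, 0, 0]
  ],
  "translation": [
    [0, 0.002, 0],
    [0, 0.004, 0],
    [0, 0.004, 0]
  ],
  "grip": [1, 1, 1]
}}

```text
clock: 6.78
tool_pos: [0.4933, -0.0727, 0.1286]
eef_rot: [0.997, 0.079, 0.0, -0.002]
contact_force: [-2.1, 9.2, 10.8]
opening: 0.292
finger_force: 20.0
```

>>> {"method": "jog_arm", "body": {
  "turn": [
    [0, 0, 0],
    [0, 0, 0],
    [0, 0, 0],
    [0, 0, 0],
    [0, 0, 0],
    [0, 0, 0],
    [0, 0, 0],
    [0, 0, 0],
    [0, 0, 0],
    [0, 0, 0],
    [0, 0, 0],
    [0, 0, 0],
    [0, 0, 0],
    [0, 0, 0],
    [0, 0, 0]
  ],
  "translation": [
    [0, -0.004, 0],
    [0, -0.004, 0],
    [0, -0.004, -0.03],
    [0, -0.004, -0.06],
    [0.012, -0.06, -0.06],
    [0.024, -0.115, -0.06],
    [0.024, -0.123, -0.06],
    [0.024, -0.123, -0.06],
    [0.024, -0.123, -0.02],
    [0.024, -0.123, 0.009],
    [0.024, -0.123, 0.009],
    [0.024, -0.123, 0.009],
    [0.024, -0.123, 0.009],
    [0.024, -0.123, 0.009],
    [0.024, -0.123, 0.009]
  ],
  "grip": [0.4, 0.4, 0.4, 0.4, 0.4, 0.4, 0.4, 0.4, 0.4, 0.4, 1, 1, 1, 1, 1],
  "force": 30
}}

```text
clock: 8.65
tool_pos: [0.4986, 0.0476, 0.1193]
eef_rot: [0.997, 0.077, 0.0, 0.0]
contact_force: [0.4, -2.8, 0.9]
opening: 0.379
finger_force: 30.0
```

Run:
```python
from h import *
im=cams.snapshot("scene");cv2.imwrite("pics/s1.png",cv2.resize(im[140:280,240:460,::-1],None,fx=3,fy=3,interpolation=2));st()
# arc rows (tool frame, tool fixed orientation down): hinge rel
a0=np.arctan2(.009,.266);L=np.hypot(.009,.266)
for th in np.linspace(0,1.2,13): print(round(th,2),np.round([L*np.cos(a0)-L*np.cos(a0+th),0,-(L*np.sin(a0+th)-L*np.sin(a0))],4).tolist())
```

```text
t 8.7 pos [0.4987 0.0476 0.1192] R
 [[ 0.988  0.153  0.001]
 [ 0.153 -0.988 -0.001]
 [ 0.001  0.001 -1.   ]] F [-0.4 -3.3  2.5] q [-0.18  0.76 -0.02  2.06  0.04  0.32 -1.65] op 0.3818958234894703
0.0 [0.0, 0.0, -0.0]
0.1 [0.0022, 0.0, -0.0265]
0.2 [0.0071, 0.0, -0.0527]
0.3 [0.0145, 0.0, -0.0782]
0.4 [0.0245, 0.0, -0.1029]
0.5 [0.0369, 0.0, -0.1264]
0.6 [0.0515, 0.0, -0.1486]
0.7 [0.0683, 0.0, -0.1692]
0.8 [0.0871, 0.0, -0.1881]
0.9 [0.1077, 0.0, -0.205]
1.0 [0.1299, 0.0, -0.2197]
1.1 [0.1534, 0.0, -0.2321]
1.2 [0.178, 0.0, -0.2422]
```

View pics/s1.png

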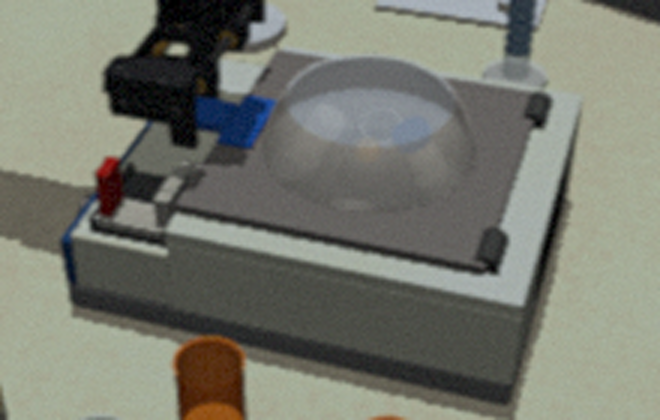

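The gripper holds the blue tab (crop 215,115), and the catch with its red fin (108,185) is slid out. Next I swing the lid along its arc.

>>> {"method": "jog_arm", "body": {
  "turn": [
    [0, 0, 0],
    [0, 0, 0],
    [0, 0, 0],
    [0, 0, 0],
    [0, 0, 0],
    [0, 0, 0],
    [0, 0, 0]
  ],
  "translation": [
    [0.0005, 0, -0.013],
    [0.002, 0, -0.0265],
    [0.007, 0, -0.0525],
    [0.0145, 0, -0.078],
    [0.0245, 0, -0.103],
    [0.037, 0, -0.126],
    [0.037, 0, -0.126]
  ],
  "grip": [1, 1, 1, 1, 1, 1, 1]
}}

```text
clock: 9.57
tool_pos: [0.5341, 0.0527, 0.247]
eef_rot: [0.997, 0.077, -0.0, 0.001]
contact_force: [-1.6, -5.3, 0.7]
opening: 0.381
finger_force: 30.0
```

>>> {"method": "jog_arm", "body": {
  "turn": [
    [0, 0, 0],
    [0, 0, 0],
    [0, 0, 0],
    [0, 0, 0],
    [0, 0, 0],
    [0, 0, 0],
    [0, 0, 0],
    [0, 0, 0],
    [0, 0, 0]
  ],
  "translation": [
    [0.0146, 0, -0.0222],
    [0.0314, 0, -0.0428],
    [0.05, 0, -0.0617],
    [0.071, 0, -0.0786],
    [0.093, 0, -0.0933],
    [0.1165, 0, -0.1057],
    [0.1365, 0, -0.114],
    [0.14, 0, -0.115],
    [0.14, 0, -0.115]
  ],
  "grip": [1, 1, 1, 1, 1, 1, 1, 1, 1]
}}

```text
clock: 10.7
tool_pos: [0.6694, 0.072, 0.3609]
eef_rot: [0.997, 0.076, -0.004, 0.003]
contact_force: [-9.3, -8.2, 5.5]
opening: 0.38
finger_force: 30.0
```

>>> {"method": "jog_arm", "body": {
  "turn": [
    [0, 0, 0],
    [0, 0, 0],
    [0, 0, 0],
    [0, 0, 0],
    [0, 0, 0],
    [0, 0, 0],
    [0, 0, 0],
    [0, 0, 0],
    [0, 0, 0],
    [0, 0, 0],
    [0, 0, 0],
    [0, 0, 0]
  ],
  "translation": [
    [-0.003, 0, 0],
    [-0.003, 0, 0],
    [-0.003, 0, 0],
    [-0.003, 0, -0.03],
    [-0.003, 0, -0.06],
    [-0.04, 0, -0.07],
    [-0.1, 0, -0.07],
    [-0.15, -0.05, -0.07],
    [-0.18, -0.1, -0.07],
    [-0.18, -0.15, -0.07],
    [-0.18, -0.2, -0.07],
    [-0.18, -0.2, -0.07]
  ],
  "grip": [0.4, 0.4, 0.4, 0.4, 0.4, 0.4, 0.4, 0.4, 0.4, 0.4, 0.4, 0.4]
}}

```text
clock: 12.2
tool_pos: [0.4626, 0.251, 0.4298]
eef_rot: [0.997, 0.082, -0.0, -0.002]
contact_force: [0.6, -0.9, -0.2]
opening: 0.6
finger_force: 0.0
```

Run:
```python
from h import *
for i in range(3):
  for n in("scene","top"):
    im=cams.snapshot(n)
    if i==0: cv2.imwrite(f"pics/{n}2.png",im[...,::-1])
    for k in["rotor","tube_cap","tube_mid","tube_foot","balance_mid","lid_tab","beaker"]:
        print(n,k,[(np.round(d["position"],3).tolist(),round(d["p"],2)) for d in models.place_of(n,k)][:2 if k!="beaker" else 0])
st()
a=cv2.imread('pics/scene2.png')[120:270,240:440];b=cv2.imread('pics/top2.png')[70:270,200:400]
cv2.imwrite('pics/c2.png',np.hstack([cv2.resize(a,(400,300),interpolation=2),cv2.resize(b,(400,400),interpolation=2)[:300]]))
```

```text
scene rotor [([0.648, 0.066, 0.034], 0.73), ([0.588, 0.057, 0.1], 0.67)]
scene tube_cap [([0.682, 0.074, 0.133], 0.7)]
scene tube_mid [([0.701, 0.084, 0.095], 0.79)]
scene tube_foot []
scene balance_mid [([0.591, 0.054, 0.102], 0.67)]
scene lid_tab [([0.675, 0.072, 0.354], 0.68)]
scene beaker []
top rotor [([0.667, 0.393, -0.001], 0.37)]
top tube_cap [([0.676, 0.077, 0.134], 0.62)]
top tube_mid [([0.701, 0.083, 0.093], 0.61)]
top tube_foot []
top balance_mid [([0.59, 0.058, 0.096], 0.74), ([0.369, -0.295, -0.003], 0.2)]
top lid_tab [([0.673, 0.072, 0.355], 0.55)]
top beaker []
scene rotor [([0.645, 0.066, 0.034], 0.65)]
scene tube_cap [([0.683, 0.075, 0.13], 0.53)]
scene tube_mid [([0.699, 0.08, 0.095], 0.62)]
scene tube_foot []
scene balance_mid [([0.589, 0.056, 0.098], 0.6)]
scene lid_tab [([0.672, 0.069, 0.359], 0.74), ([0.688, 0.078, 0.134], 0.66)]
scene beaker []
top rotor [([0.644, 0.07, 0.032], 0.8)]
top tube_cap [([0.677, 0.077, 0.133], 0.57), ([0.598, -0.257, -0.002], 0.35)]
top tube_mid [([0.701, 0.082, 0.093], 0.51)]
top tube_foot []
top balance_mid [([0.587, 0.06, 0.095],
[... 234 characters left out ...]
scene tube_foot [([0.374, 0.357, -0.003], 0.3)]
scene balance_mid [([0.588, 0.054, 0.103], 0.49)]
scene lid_tab [([0.673, 0.072, 0.357], 0.7), ([0.373, 0.357, -0.002], 0.69)]
scene beaker []
top rotor [([0.643, 0.071, 0.037], 0.83), ([0.456, -0.242, 0.001], 0.59)]
top tube_cap [([0.675, 0.076, 0.135], 0.68)]
top tube_mid [([0.701, 0.083, 0.094], 0.56)]
top tube_foot [([0.467, -0.381, -0.0], 0.27)]
top balance_mid [([0.59, 0.057, 0.095], 0.75)]
top lid_tab [([0.674, 0.07, 0.36], 0.66)]
top beaker []
t 14.6 pos [0.4645 0.2456 0.4297] R
 [[ 0.988  0.154  0.   ]
 [ 0.154 -0.988 -0.   ]
 [ 0.     0.    -1.   ]] F [-0.5  0.4  0.5] q [-0.53  0.37 -0.07  1.6   0.03  1.17 -2.02] op 0.5996275929023036
```

View pics/c2.png

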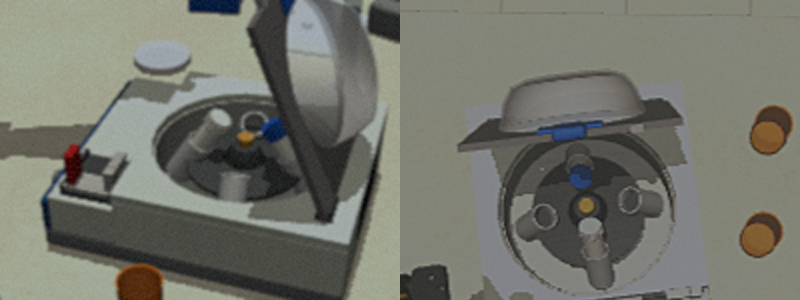

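The lid stands open. In the top half of the crop, the blue cap is at (580,178), the balance tube at (592,235) and the nut at (586,205).

```bash
cat >> h.py <<'E'
def rel(pos,M,p0,R0):
    return np.round(R0.T@(np.array(pos)-p0),4).tolist(), np.round(R.from_matrix(R0.T@M).as_rotvec(),4).tolist()
def tilt(az,t):
    x=np.array([np.cos(t)*np.cos(az),np.cos(t)*np.sin(az),np.sin(t)]);z=np.array([np.sin(t)*np.cos(az),np.sin(t)*np.sin(az),-np.cos(t)])
    return np.c_[x,np.cross(z,x),z]
E
python3 - <<'E'
from h import *
s=st();M0=R.from_quat(s["eef_rot"]).as_matrix();M=tilt(.22,np.pi/6);cap=np.array([.678,.077,.133])
print(rel(cap-.09*M[:,2],M,s["tool_pos"],M0))
print(rel([.50,.15,.36],M,s["tool_pos"],M0))
E
```

```text
t 14.6 pos [0.4645 0.2456 0.4297] R
 [[ 0.988  0.154  0.   ]
 [ 0.154 -0.988 -0.   ]
 [ 0.     0.    -1.   ]] F [-0.5  0.4  0.5] q [-0.53  0.37 -0.07  1.6   0.03  1.17 -2.02] op 0.5996275929023036
([0.14, 0.2024, 0.2188], [0.0171, 0.5234, -0.0636])
([0.0203, 0.0999, 0.0697], [0.0171, 0.5234, -0.0636])
```

>>> {"method": "jog_arm", "body": {
  "turn": [
    [0.003, 0.1, -0.012],
    [0.006, 0.2, -0.025],
    [0.01, 0.3, -0.037],
    [0.013, 0.4, -0.05],
    [0.017, 0.523, -0.064],
    [0.017, 0.523, -0.064],
    [0.017, 0.523, -0.064],
    [0.017, 0.523, -0.064],
    [0.017, 0.523, -0.064],
    [0.017, 0.523, -0.064],
    [0.017, 0.523, -0.064],
    [0.017, 0.523, -0.064]
  ],
  "translation": [
    [0.0, 0.03, 0.02],
    [0.0, 0.06, 0.04],
    [0.02, 0.1, 0.07],
    [0.02, 0.13, 0.1],
    [0.03, 0.16, 0.12],
    [0.06, 0.19, 0.16],
    [0.1, 0.202, 0.2],
    [0.14, 0.202, 0.219],
    [0.14, 0.202, 0.219],
    [0.14, 0.202, 0.219],
    [0.14, 0.202, 0.219],
    [0.14, 0.202, 0.219]
  ],
  "grip": [0.36, 0.36, 0.36, 0.36, 0.36, 0.36, 0.36, 0.36, 0.36, 0.36, 0.36, 0.36]
}}

```text
clock: 16.1
tool_pos: [0.6449, 0.0675, 0.227]
eef_rot: [0.964, 0.108, 0.242, -0.029]
contact_force: [-0.3, -0.3, 0.6]
opening: 0.64
finger_force: 0.0
```

Run:
```python
from h import *
s=st();M0=R.from_quat(s["eef_rot"]).as_matrix();M=tilt(.22,np.pi/6);C=[]
for i in range(3):
  for n in("scene","top"):
    im=cams.snapshot(n)
    D=models.place_of(n,"tube_cap")
    if D: C.append(D[0]["position"])
    if i==0: cv2.imwrite(f"pics/{n}3.png",im[...,::-1])
print(np.round(C,3));cap=np.array([.678,.077,.133]);print(rel(cap,M,s["tool_pos"],M0))
a=cv2.imread('pics/scene3.png')[100:250,240:440];b=cv2.imread('pics/top3.png')[100:250,200:400]
cv2.imwrite('pics/c3.png',np.hstack([cv2.resize(a,(400,300),interpolation=2),cv2.resize(b,(400,300),interpolation=2)]))
```

```text
t 16.1 pos [0.6449 0.0675 0.227 ] R
 [[ 0.859  0.222  0.461]
 [ 0.194 -0.975  0.109]
 [ 0.474 -0.004 -0.881]] F [-0.3 -0.3  0.6] q [-0.08  0.64 -0.12  2.    1.15  0.04 -2.65] op 0.6395763576353701
[[ 0.687  0.075  0.132]
 [ 0.68   0.076  0.135]
 [ 0.683  0.075  0.134]
 [ 0.678  0.074  0.13 ]
 [ 0.373  0.357 -0.001]
 [ 0.677  0.076  0.134]]
([-0.0142, -0.0016, 0.0991], [-0.0056, 0.0301, 0.0018])
```

View pics/c3.png

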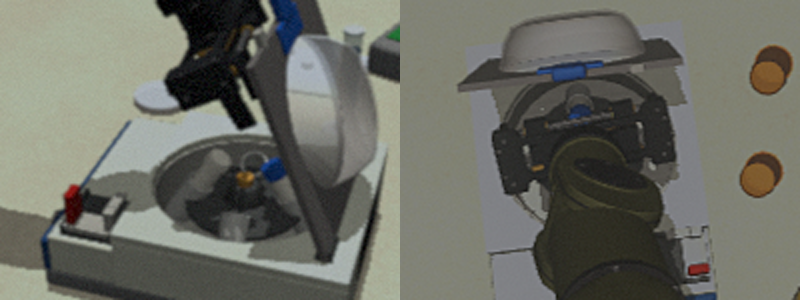

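The crop shows the gripper above the cap, but q6 and q7 are at their limits, so this wrist branch can't tilt 30°. I'll back off, turn the tool half way round about its axis, and come in on the other wrist branch.

>>> {"method": "jog_arm", "body": {
  "turn": [
    [0, 0, 0],
    [0, 0, 0],
    [0, -0.1, 0],
    [0, -0.2, 0],
    [0, -0.35, 0],
    [0, -0.5, 0],
    [0, -0.52, 0],
    [0, -0.52, 0],
    [0, -0.52, 0],
    [0, -0.52, 0]
  ],
  "translation": [
    [0, 0, -0.03],
    [0, 0, -0.07],
    [0, 0, -0.12],
    [0, 0, -0.16],
    [0, 0, -0.2],
    [0, 0, -0.22],
    [0, 0, -0.22],
    [0, 0, -0.22],
    [0, 0, -0.22],
    [0, 0, -0.22]
  ],
  "grip": [0.36, 0.36, 0.36, 0.36, 0.36, 0.36, 0.36, 0.36, 0.36, 0.36]
}}

```text
clock: 17.95
tool_pos: [0.5437, 0.0429, 0.4191]
eef_rot: [0.994, 0.112, -0.014, -0.0]
contact_force: [-0.7, -0.1, 0.4]
opening: 0.643
finger_force: 0.0
```

>>> {"method": "jog_arm", "body": {
  "turn": [
    [0, 0, -0.18],
    [0, 0, -0.36],
    [0, 0, -0.54],
    [0, 0, -0.72],
    [0, 0, -0.9],
    [0, 0, -1.08],
    [0, 0, -1.26],
    [0, 0, -1.44],
    [0, 0, -1.62],
    [0, 0, -1.8],
    [0, 0, -1.98],
    [0, 0, -2.16],
    [0, 0, -2.34],
    [0, 0, -2.52],
    [0, 0, -2.7],
    [0, 0, -2.88],
    [0, 0, -3.06],
    [0, 0, -3.12],
    [0, 0, -3.12]
  ],
  "translation": [
    [0, 0, 0],
    [0, 0, 0],
    [0, 0, 0],
    [0, 0, 0],
    [0, 0, 0],
    [0, 0, 0],
    [0, 0, 0],
    [0, 0, 0],
    [0, 0, 0],
    [0, 0, 0],
    [0, 0, 0],
    [0, 0, 0],
    [0, 0, 0],
    [0, 0, 0],
    [0, 0, 0],
    [0, 0, 0],
    [0, 0, 0],
    [0, 0, 0],
    [0, 0, 0]
  ],
  "grip": [0.36, 0.36, 0.36, 0.36, 0.36, 0.36, 0.36, 0.36, 0.36, 0.36, 0.36, 0.36, 0.36, 0.36, 0.36, 0.36, 0.36, 0.36, 0.36]
}}

```text
clock: 20.32
tool_pos: [0.5441, 0.043, 0.4195]
eef_rot: [-0.1, 0.995, 0.0, -0.014]
contact_force: [0.5, 0.8, 0.5]
opening: 0.642
finger_force: 0.0
```

Run:
```python
from h import *
s=st();M0=R.from_quat(s["eef_rot"]).as_matrix();F=np.diag([-1,-1,1.])
cap=np.array([.678,.077,.133]);ax=tilt(.22,np.pi/6)[:,2]
for t in (10,20,30,40):
    print(t,rel(cap-.09*ax,tilt(.22,np.radians(t))@F,s["tool_pos"],M0))
```

```text
t 20.32 pos [0.5441 0.043  0.4195] R
 [[-0.979 -0.2   -0.027]
 [-0.2    0.98  -0.003]
 [ 0.027  0.003 -1.   ]] F [0.5 0.8 0.5] q [ 0.54  0.76 -1.45  1.5   0.73  1.56  0.87] op 0.6423594969103947
10 ([-0.0987, 0.0051, 0.206], [0.0016, -0.2019, -0.0192])
20 ([-0.0987, 0.0051, 0.206], [-0.0001, -0.3765, -0.0193])
30 ([-0.0987, 0.0051, 0.206], [-0.0018, -0.551, -0.0194])
40 ([-0.0987, 0.0051, 0.206], [-0.0035, -0.7255, -0.0193])
```

>>> {"method": "jog_arm", "body": {
  "turn": [
    [0, -0.15, -0.01],
    [0, -0.3, -0.02],
    [0, -0.45, -0.02],
    [0, -0.6, -0.02],
    [0, -0.6, -0.02],
    [0, -0.6, -0.02],
    [0, -0.6, -0.02],
    [0, -0.6, -0.02]
  ],
  "translation": [
    [0, 0, 0],
    [0, 0, 0],
    [-0.02, 0, 0.03],
    [-0.04, 0.005, 0.06],
    [-0.05, 0.005, 0.09],
    [-0.05, 0.005, 0.1],
    [-0.05, 0.005, 0.1],
    [-0.05, 0.005, 0.1]
  ],
  "grip": [0.36, 0.36, 0.36, 0.36, 0.36, 0.36, 0.36, 0.36]
}}

```text
clock: 21.32
tool_pos: [0.5897, 0.0582, 0.3191]
eef_rot: [-0.106, 0.953, 0.031, 0.281]
contact_force: [-0.6, -0.3, 1.2]
opening: 0.644
finger_force: 0.0
```

Run:
```python
from h import *
s=st();M0=R.from_quat(s["eef_rot"]).as_matrix();F=np.diag([-1,-1,1.])
cap=np.array([.678,.077,.133]);ax=tilt(.22,np.pi/6)[:,2]
for t in (30,33,40):
    print(t,rel(cap-.09*ax,tilt(.22,np.radians(t))@F,s["tool_pos"],M0))
```

```text
t 21.32 pos [0.5897 0.0582 0.3191] R
 [[-0.819 -0.219  0.53 ]
 [-0.184  0.976  0.118]
 [-0.543 -0.001 -0.84 ]] F [-0.6 -0.3  1.2] q [ 0.57  0.65 -1.19  2.09  1.48  0.66  0.23] op 0.6438360018655921
30 ([0.0206, -0.0008, 0.1155], [-0.0008, 0.0499, 0.0011])
33 ([0.0206, -0.0008, 0.1155], [-0.0008, -0.0024, 0.0011])
40 ([0.0206, -0.0008, 0.1155], [-0.0007, -0.1246, 0.0012])
```

>>> {"method": "jog_arm", "body": {
  "turn": [
    [0, 0, 0],
    [0, 0, 0],
    [0, 0, 0],
    [0, 0, 0],
    [0, 0, 0]
  ],
  "translation": [
    [0.01, 0, 0.04],
    [0.02, -0.001, 0.08],
    [0.0206, -0.001, 0.1155],
    [0.0206, -0.001, 0.1155],
    [0.0206, -0.001, 0.1155]
  ],
  "grip": [0.36, 0.36, 0.36, 0.36, 0.36]
}}

```text
clock: 21.95
tool_pos: [0.6339, 0.067, 0.2117]
eef_rot: [-0.106, 0.953, 0.031, 0.281]
contact_force: [0.1, -1.0, -0.0]
opening: 0.635
finger_force: 0.0
```

Run:
```python
from h import *
s=st();M0=R.from_quat(s["eef_rot"]).as_matrix();F=np.diag([-1,-1,1.])
cap=np.array([.678,.077,.133])
print(rel(cap,tilt(.22,np.radians(33))@F,s["tool_pos"],M0))
ims=[cams.snapshot(n)[...,::-1] for n in("scene","top")]
cv2.imwrite('pics/c4.png',np.hstack([cv2.resize(ims[0][100:250,240:440],(400,300),interpolation=2),cv2.resize(ims[1][100:250,200:400],(400,300),interpolation=2)]))
```

```text
t 21.95 pos [0.6339 0.067  0.2117] R
 [[-0.819 -0.219  0.53 ]
 [-0.185  0.976  0.118]
 [-0.543 -0.001 -0.84 ]] F [ 0.1 -1.  -0. ] q [ 0.45  0.88 -1.08  2.08  1.84  0.74 -0.02] op 0.6350379992203179
([0.0048, 0.0002, 0.0906], [-0.0005, -0.0018, 0.0015])
```

View pics/c4.png

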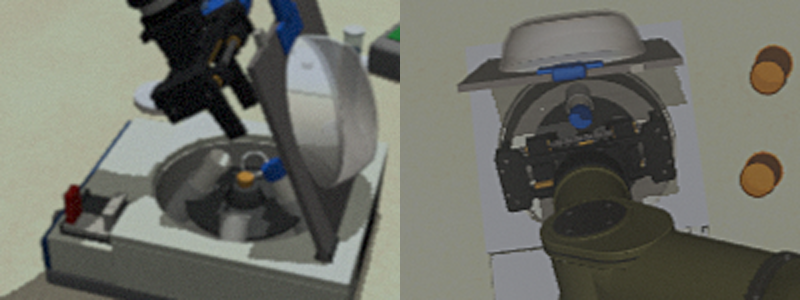

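>>> {"method": "jog_arm", "body": {
  "turn": [
    [0, 0, 0],
    [0, 0, 0],
    [0, 0, 0],
    [0, 0, 0],
    [0, 0, 0],
    [0, 0, 0],
    [0, 0, 0],
    [0, 0, 0],
    [0, 0, 0]
  ],
  "translation": [
    [0.0025, 0, 0.03],
    [0.004, 0, 0.055],
    [0.0045, 0, 0.075],
    [0.005, 0, 0.0905],
    [0.005, 0, 0.0905],
    [0.005, 0, 0.0905],
    [0.005, 0, 0.0905],
    [0.005, 0, 0.0905],
    [0.005, 0, 0.0905]
  ],
  "grip": [0.36, 0.36, 0.36, 0.36, 0.36, 1, 1, 1, 1],
  "force": 20
}}

```text
clock: 23.18
tool_pos: [0.6777, 0.0762, 0.1317]
eef_rot: [-0.106, 0.953, 0.03, 0.281]
contact_force: [-0.6, -0.8, 1.9]
opening: 0.299
finger_force: 20.0
```

>>> {"method": "jog_arm", "body": {
  "turn": [
    [0, 0, 0],
    [0, 0, 0],
    [0, 0, 0],
    [0, 0, 0],
    [0, 0, 0],
    [0, 0, 0]
  ],
  "translation": [
    [-0.0005, 0, -0.01],
    [-0.0015, 0, -0.025],
    [-0.002, 0, -0.04],
    [-0.003, 0, -0.055],
    [-0.004, 0, -0.07],
    [-0.004, 0, -0.07]
  ],
  "grip": [1, 1, 1, 1, 1, 1]
}}

```text
clock: 23.92
tool_pos: [0.6438, 0.0689, 0.1938]
eef_rot: [-0.106, 0.953, 0.03, 0.282]
contact_force: [0.1, 0.5, -0.3]
opening: 0.306
finger_force: 20.0
```

Run:
```python
from h import *
s=st()
ims=[]
for n in("scene","top"):
    ims.append(cams.snapshot(n)[...,::-1])
    for k in("tube_mid","tube_cap","balance_mid"):
        print(n,k,[(np.round(d["position"],3).tolist(),round(d["p"],2)) for d in models.place_of(n,k)][:2])
cv2.imwrite('pics/c5.png',np.hstack([cv2.resize(ims[0][100:250,240:440],(400,300),interpolation=2),cv2.resize(ims[1][100:250,200:400],(400,300),interpolation=2)]))
```

```text
t 23.93 pos [0.6438 0.0689 0.1938] R
 [[-0.819 -0.219  0.53 ]
 [-0.186  0.976  0.117]
 [-0.543 -0.003 -0.84 ]] F [ 0.1  0.5 -0.3] q [ 0.44  0.92 -1.06  2.07  1.88  0.75 -0.04] op 0.3056015022777925
scene tube_mid [([0.668, 0.074, 0.158], 0.93)]
scene tube_cap [([0.65, 0.067, 0.198], 0.54)]
scene balance_mid [([0.591, 0.055, 0.096], 0.59)]
top tube_mid [([0.666, 0.077, 0.157], 0.68)]
top tube_cap [([0.644, 0.07, 0.195], 0.49)]
top balance_mid []
```

View pics/c5.png

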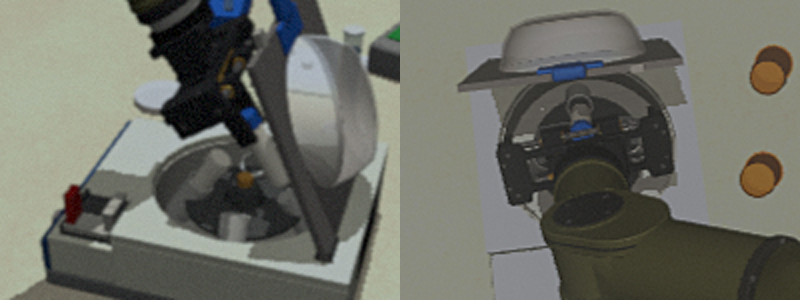

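The tube is out. Its cap is in the fingers at crop (250,118) left and (580,130) right, and the balance tube is still in place. Next I raise it and bring it upright, clear of the lid.

Run:
```python
from h import *
s=r.get_state();M0=R.from_quat(s["eef_rot"]).as_matrix();F=np.diag([-1,-1,1.])
print(rel([.60,.06,.26],tilt(.22,np.radians(33))@F,s["tool_pos"],M0))
print(rel([.56,.05,.30],tilt(.22,np.radians(3))@F,s["tool_pos"],M0))
M1=tilt(.22,np.radians(3))@F
print(rel([.599,-.259,.30],tilt(.22-.517,np.radians(3))@F,np.array([.56,.05,.30]),M1))
```

```text
([0.0007, 0.0008, -0.0815], [-0.0008, -0.0042, 0.0015])
([0.0137, -0.0002, -0.1374], [-0.0012, 0.5194, 0.0012])
([0.0293, -0.3101, -0.0015], [0.0271, -0.0, 0.5163])
```

>>> {"method": "jog_arm", "body": {
  "turn": [
    [0, 0, 0],
    [0, 0, 0],
    [0, 0, 0],
    [0, 0.1, 0],
    [0, 0.22, 0],
    [0, 0.36, 0],
    [0, 0.5, 0],
    [0, 0.52, 0],
    [0, 0.52, 0],
    [0, 0.52, 0]
  ],
  "translation": [
    [0, 0, -0.03],
    [0, 0, -0.06],
    [0.001, 0, -0.082],
    [0.005, 0, -0.1],
    [0.01, 0, -0.12],
    [0.014, 0, -0.137],
    [0.014, 0, -0.137],
    [0.014, 0, -0.137],
    [0.014, 0, -0.137],
    [0.014, 0, -0.137]
  ],
  "grip": [1, 1, 1, 1, 1, 1, 1, 1, 1, 1]
}}

```text
clock: 25.58
tool_pos: [0.559, 0.0498, 0.2994]
eef_rot: [-0.111, 0.994, 0.001, 0.026]
contact_force: [-0.1, 0.1, 0.0]
opening: 0.305
finger_force: 20.0
```

>>> {"method": "jog_arm", "body": {
  "turn": [
    [0.003, 0, 0.05],
    [0.008, 0, 0.15],
    [0.013, 0, 0.25],
    [0.018, 0, 0.35],
    [0.023, 0, 0.45],
    [0.027, 0, 0.516],
    [0.027, 0, 0.516],
    [0.027, 0, 0.516],
    [0.027, 0, 0.516],
    [0.027, 0, 0.516]
  ],
  "translation": [
    [0.002, -0.03, 0],
    [0.005, -0.07, 0],
    [0.01, -0.12, 0],
    [0.015, -0.17, 0],
    [0.02, -0.22, 0],
    [0.025, -0.27, 0],
    [0.029, -0.3, 0],
    [0.029, -0.31, -0.0015],
    [0.029, -0.31, -0.0015],
    [0.029, -0.31, -0.0015]
  ],
  "grip": [1, 1, 1, 1, 1, 1, 1, 1, 1, 1]
}}

```text
clock: 26.82
tool_pos: [0.5996, -0.2563, 0.3008]
eef_rot: [0.146, 0.989, -0.004, 0.026]
contact_force: [-0.0, 0.6, -0.0]
opening: 0.302
finger_force: 20.0
```

Run:
```python
from h import *
s=st()
ims=[]
for i in range(2):
  for n in("scene","top"):
    im=cams.snapshot(n)[...,::-1]
    if i==0: ims.append(im)
    for k in("tube_mid","tube_cap","tube_foot"):
        print(n,k,[(np.round(d["position"],3).tolist(),round(d["p"],2)) for d in models.place_of(n,k)][:1])
    for d in models.place_of(n,"beaker"):
        if np.hypot(*(d["position"][:2]-np.array([.599,-.259])))<.03: print(n,"beaker",np.round(d["position"],3))
cv2.imwrite('pics/c6.png',np.hstack([cv2.resize(ims[0][150:350,190:390],(400,400),interpolation=2),cv2.resize(ims[1][100:300,330:530],(400,400),interpolation=2)]))
```

```text
t 26.82 pos [ 0.5996 -0.2563  0.3008] R
 [[-0.956  0.288  0.051]
 [ 0.288  0.958 -0.016]
 [-0.053 -0.001 -0.999]] F [-0.   0.6 -0. ] q [ 0.82  0.82 -1.    1.46  0.73  1.21  1.01] op 0.3018275215021791
scene tube_mid [([0.601, -0.256, 0.258], 0.97)]
scene tube_cap [([0.604, -0.259, 0.298], 0.78)]
scene tube_foot [([0.605, -0.259, 0.206], 0.62)]
scene beaker [ 0.596 -0.258 -0.001]
top tube_mid [([0.646, 0.07, 0.036], 0.67)]
top tube_cap [([0.599, -0.258, 0.302], 0.4)]
top tube_foot [([0.603, -0.259, 0.205], 0.58)]
top beaker [ 0.598 -0.257  0.002]
scene tube_mid [([0.603, -0.257, 0.256], 0.76)]
scene tube_cap [([0.606, -0.258, 0.301], 0.68)]
scene tube_foot [([0.602, -0.264, 0.208], 0.71)]
top tube_mid [([0.605, -0.257, 0.255], 0.35)]
top tube_cap [([0.598, -0.261, 0.3], 0.5)]
top tube_foot [([0.606, -0.26, 0.205], 0.55)]
top beaker [ 0.599 -0.257 -0.002]
```

View pics/c6.png

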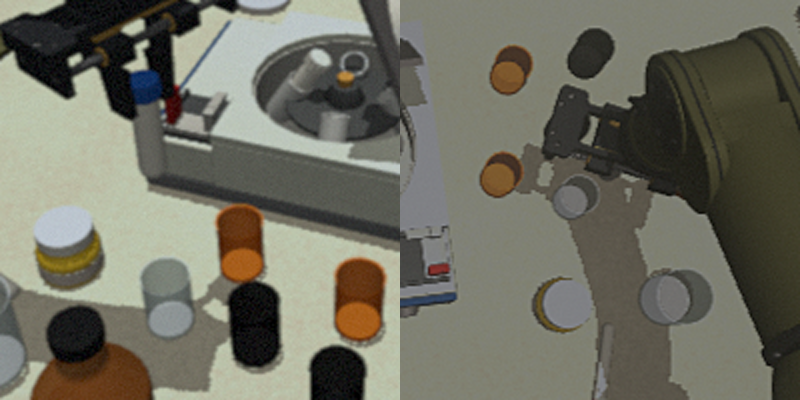

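The tube hangs upright over the glass beaker (left 165,300; right 575,197). The wrist's elbow is out over the reagent bottle though, so I'll turn the tool about the vertical to bring the elbow back before lowering.

>>> {"method": "jog_arm", "body": {
  "turn": [
    [0, 0, 0.1],
    [0, 0, 0.25],
    [0, 0, 0.4],
    [0, 0, 0.55],
    [0, 0, 0.7],
    [0, 0, 0.85],
    [0, 0, 1.0],
    [0, 0, 1.15],
    [0, 0, 1.3],
    [0, 0, 1.45],
    [0, 0, 1.6],
    [0, 0, 1.67],
    [0, 0, 1.67],
    [0, 0, 1.67]
  ],
  "translation": [
    [0, 0, 0],
    [0, 0, 0],
    [0, 0, 0],
    [0, 0, 0],
    [0, 0, 0],
    [0, 0, 0],
    [0, 0, 0],
    [0, 0, 0],
    [0, 0, 0],
    [0, 0, 0],
    [0, 0, 0],
    [0, 0, 0],
    [0, 0, 0],
    [0, 0, 0]
  ],
  "grip": [1, 1, 1, 1, 1, 1, 1, 1, 1, 1, 1, 1, 1, 1]
}}

```text
clock: 29.58
tool_pos: [0.5995, -0.2585, 0.3004]
eef_rot: [0.831, 0.555, 0.016, 0.021]
contact_force: [-0.3, 1.1, -0.6]
opening: 0.309
finger_force: 20.0
```

Run:
```python
from h import *
s=st()
ims=[]
for i in range(3):
  for n in("scene","top"):
    im=cams.snapshot(n)[...,::-1]
    if i==0: ims.append(im)
    for k in("tube_cap","tube_foot"):
        print(n,k,[(np.round(d["position"],3).tolist(),round(d["p"],2)) for d in models.place_of(n,k)][:1])
    for d in models.place_of(n,"beaker"):
        if np.hypot(*(d["position"][:2]-np.array([.599,-.259])))<.03: print(n,"beaker",np.round(d["position"],3))
cv2.imwrite('pics/c7.png',np.hstack([cv2.resize(ims[0][100:350,150:400],(400,400),interpolation=2),cv2.resize(ims[1][100:350,280:530],(400,400),interpolation=2)]))
```

```text
t 29.57 pos [ 0.5995 -0.2585  0.3004] R
 [[ 0.383  0.922  0.05 ]
 [ 0.924 -0.383 -0.017]
 [ 0.004  0.053 -0.999]] F [-0.3  1.1 -0.6] q [ 0.64  0.71 -0.58  1.46  0.44  1.04 -0.42] op 0.3085725593226375
scene tube_cap [([0.605, -0.261, 0.301], 0.61)]
scene tube_foot [([0.605, -0.261, 0.208], 0.61)]
scene beaker [ 0.597 -0.256 -0.002]
top tube_cap []
top tube_foot [([0.373, 0.355, 0.001], 0.26)]
top beaker [ 0.596 -0.257  0.001]
scene tube_cap [([0.604, -0.26, 0.3], 0.66)]
scene tube_foot [([0.602, -0.257, 0.207], 0.62)]
scene beaker [ 0.598 -0.254  0.   ]
scene beaker [ 0.6   -0.26   0.298]
top tube_cap []
top tube_foot [([0.454, -0.239, 0.001], 0.57)]
top beaker [ 0.599 -0.255 -0.002]
scene tube_cap [([0.604, -0.261, 0.3], 0.94)]
scene tube_foot [([0.605, -0.26, 0.205], 0.95)]
scene beaker [ 0.596 -0.258 -0.003]
top tube_cap [([0.49, -0.075, 0.126], 0.64)]
top tube_foot []
top beaker [ 0.598 -0.258  0.002]
```

View pics/c7.png

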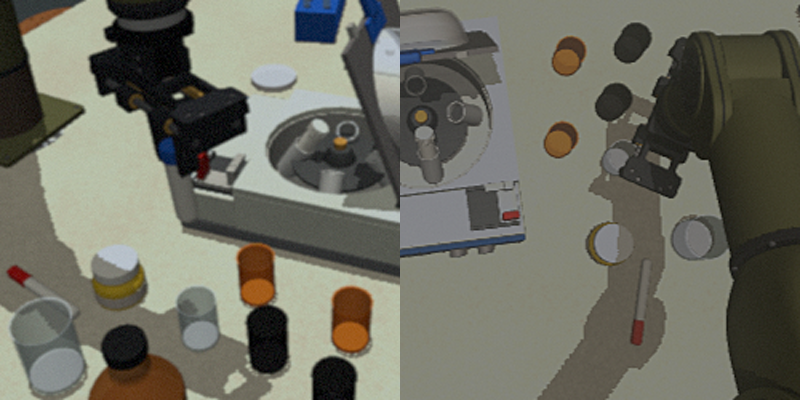

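The tube hangs vertical at left (175,190), above the beaker at (197,320), and the wrist is now clear of the bottle. I'll lower it to just above the rim and check.

>>> {"method": "jog_arm", "body": {
  "turn": [
    [0, 0, 0],
    [0, 0, 0],
    [0, 0, 0],
    [0, 0, 0],
    [0, 0, 0],
    [0, 0, 0]
  ],
  "translation": [
    [0, -0.007, 0.03],
    [0, -0.009, 0.06],
    [0, -0.0105, 0.09],
    [0, -0.012, 0.115],
    [0, -0.012, 0.12],
    [0, -0.012, 0.12]
  ],
  "grip": [1, 1, 1, 1, 1, 1]
}}

```text
clock: 31.52
tool_pos: [0.5949, -0.2561, 0.1805]
eef_rot: [0.832, 0.554, 0.017, 0.021]
contact_force: [-0.0, -0.1, -0.1]
opening: 0.307
finger_force: 20.0
```

Run:
```python
from h import *
s=st()
for i in range(3):
  for n in("scene","top"):
    im=cams.snapshot(n)[...,::-1]
    if n=="scene" and i==0: cv2.imwrite('pics/c8.png',cv2.resize(im[180:330,200:350],(600,600),interpolation=2))
    for k in("tube_cap","tube_mid","tube_foot"):
        print(n,k,[(np.round(d["position"],3).tolist(),round(d["p"],2)) for d in models.place_of(n,k) if abs(d["position"][1]+.26)<.03][:1])
    for d in models.place_of(n,"beaker"):
        if np.hypot(*(d["position"][:2]-np.array([.599,-.259])))<.03: print(n,"beaker",np.round(d["position"],3))
```

```text
t 31.52 pos [ 0.5949 -0.2561  0.1805] R
 [[ 0.385  0.922  0.051]
 [ 0.923 -0.384 -0.017]
 [ 0.004  0.054 -0.999]] F [-0.  -0.1 -0.1] q [ 0.61  0.83 -0.51  1.61  0.54  0.79 -0.52] op 0.30694240022798436
scene tube_cap [([0.598, -0.259, 0.18], 0.74)]
scene tube_mid [([0.598, -0.252, 0.137], 0.77)]
scene tube_foot [([0.602, -0.256, 0.086], 0.97)]
scene beaker [ 0.595 -0.259 -0.001]
top tube_cap []
top tube_mid []
top tube_foot []
scene tube_cap [([0.597, -0.26, 0.178], 0.89)]
scene tube_mid [([0.595, -0.256, 0.136], 0.9)]
scene tube_foot [([0.601, -0.258, 0.089], 0.56)]
scene beaker [ 0.596 -0.259 -0.002]
top tube_cap []
top tube_mid []
top tube_foot []
top beaker [ 0.596 -0.258 -0.   ]
scene tube_cap [([0.597, -0.258, 0.179], 0.9)]
scene tube_mid [([0.596, -0.255, 0.134], 0.7)]
scene tube_foot [([0.602, -0.256, 0.088], 0.96)]
scene beaker [ 0.598 -0.258 -0.003]
top tube_cap []
top tube_mid []
top tube_foot []
top beaker [ 0.595 -0.254  0.001]
```

View pics/c8.png

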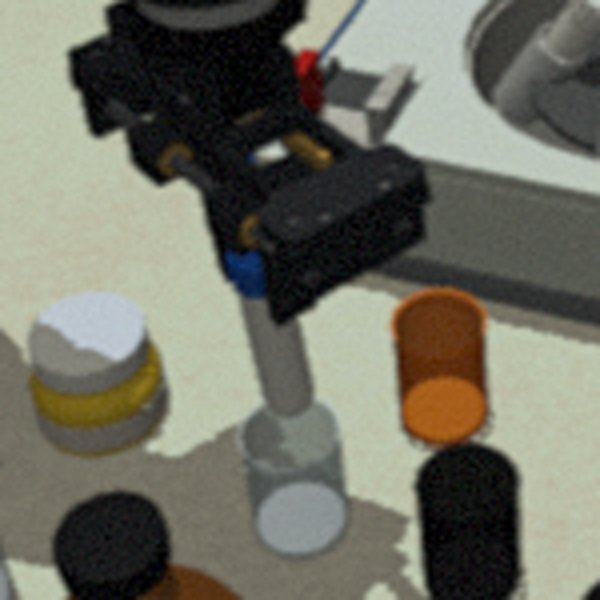

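The tube foot (290,410) is just above the beaker mouth (292,440) and centred to within a few mm. Lowering.

>>> {"method": "jog_arm", "body": {
  "turn": [
    [0, 0, 0],
    [0, 0, 0],
    [0, 0, 0],
    [0, 0, 0],
    [0, 0, 0],
    [0, 0, 0],
    [0, 0, 0]
  ],
  "translation": [
    [-0.001, -0.003, 0],
    [-0.001, -0.004, 0.02],
    [-0.001, -0.005, 0.04],
    [-0.001, -0.006, 0.06],
    [-0.001, -0.0065, 0.068],
    [-0.001, -0.007, 0.074],
    [-0.001, -0.007, 0.074]
  ],
  "grip": [1, 1, 1, 1, 1, 1, 1]
}}

```text
clock: 33.9
tool_pos: [0.5914, -0.2555, 0.1056]
eef_rot: [0.832, 0.554, 0.016, 0.021]
contact_force: [0.4, -0.4, -0.5]
opening: 0.301
finger_force: 20.0
```

>>> {"method": "jog_arm", "body": {
  "turn": [
    [0, 0, 0],
    [0, 0, 0],
    [0, 0, 0],
    [0, 0, 0]
  ],
  "translation": [
    [0, 0, 0.0015],
    [0, 0, 0.003],
    [0, 0, 0.004],
    [0, 0, 0.004]
  ],
  "grip": [1, 1, 1, 1]
}}

```text
clock: 34.4
tool_pos: [0.5915, -0.2557, 0.1017]
eef_rot: [0.832, 0.554, 0.016, 0.021]
contact_force: [-0.3, 0.1, 0.2]
opening: 0.304
finger_force: 20.0
```

>>> {"method": "jog_arm", "body": {
  "turn": [
    [0, 0, 0],
    [0, 0, 0],
    [0, 0, 0],
    [0, 0, 0]
  ],
  "translation": [
    [0, 0, 0.001],
    [0, 0, 0.002],
    [0, 0, 0.003],
    [0, 0, 0.003]
  ],
  "grip": [1, 1, 1, 1]
}}

```text
clock: 34.9
tool_pos: [0.5922, -0.2558, 0.0996]
eef_rot: [0.832, 0.554, 0.017, 0.022]
contact_force: [-1.0, -0.2, 5.3]
opening: 0.306
finger_force: 20.0
```

The force reads 5 N, so the tube is on the bottom. Release, rise, and move away.

>>> {"method": "jog_arm", "body": {
  "turn": [
    [0, 0, 0],
    [0, 0, 0],
    [0, 0, 0],
    [0, 0, 0],
    [0, 0, 0],
    [0, 0, 0],
    [0, 0, 0],
    [0, 0, 0],
    [0, 0, 0],
    [0, 0, 0],
    [0, 0, 0]
  ],
  "translation": [
    [0, 0, -0.002],
    [0, 0, -0.002],
    [0, 0, -0.002],
    [0, 0, -0.002],
    [0, 0, -0.015],
    [0, 0, -0.04],
    [0, 0.002, -0.08],
    [0, 0.005, -0.12],
    [0, 0.007, -0.17],
    [0, 0.01, -0.2],
    [0, 0.01, -0.2]
  ],
  "grip": [0.4, 0.4, 0.4, 0.4, 0.4, 0.4, 0.4, 0.4, 0.4, 0.4, 0.4]
}}

```text
clock: 36.28
tool_pos: [0.5924, -0.2561, 0.3026]
eef_rot: [0.832, 0.554, 0.018, 0.024]
contact_force: [0.2, 0.2, -0.9]
opening: 0.601
finger_force: 0.0
```

Run:
```python
from h import *
s=st()
for n in("scene","top"):
    im=cams.snapshot(n)
    print({k:[np.round(d["position"],3).tolist() for d in models.place_of(n,k)][:1] for k in("tube_cap","tube_foot","lid_tab","balance_mid","catch_fin","tub","big_beaker","marker","reagent")})
    m=models.masks_of(n,"tube_mid")
    if m: 
        ys,xs=np.nonzero(m[0]["pixels"]);v,u=np.linalg.svd(np.c_[xs,ys]-[xs.mean(),ys.mean()],full_matrices=False)[2][0],(xs.mean(),ys.mean());print("mask",u,v,len(xs),m[0]["p"])
        c,f=[np.array(px(n,[.595,-.257,z])) for z in(.1,.01)];print("vertical px",(c-f)/np.linalg.norm(c-f),(c+f)/2)
    b=im.astype(int);bl=(b[...,2]>b[...,0]+40);bl[:,:200]=0;ys,xs=np.nonzero(bl);k=(np.hypot(*(np.c_[xs,ys]-np.array(px(n,[.595,-.257,.1]))).T)<25);print("blue",k.sum(),xs[k].mean() if k.any() else 0,ys[k].mean() if k.any() else 0,px(n,[.595,-.257,.1]))
```

```text
t 36.27 pos [ 0.5924 -0.2561  0.3026] R
 [[ 0.385  0.921  0.057]
 [ 0.923 -0.384 -0.019]
 [ 0.005  0.06  -0.998]] F [ 0.2  0.2 -0.9] q [ 0.65  0.69 -0.59  1.49  0.44  1.03 -0.43] op 0.6011103089128993
{'tube_cap': [[0.585, -0.262, 0.099]], 'tube_foot': [], 'lid_tab': [[0.673, 0.069, 0.355]], 'balance_mid': [[0.587, 0.056, 0.097]], 'catch_fin': [[0.498, -0.073, 0.128]], 'tub': [[0.452, -0.237, -0.002]], 'big_beaker': [[0.468, -0.381, 0.001]], 'marker': [[0.372, -0.294, -0.0]], 'reagent': [[0.644, -0.435, 0.0]]}
mask (np.float64(265.06720430107526), np.float64(282.7956989247312)) [0.45692388 0.8895058 ] 372 0.92
vertical px [-0.14188323 -0.9898834 ] [271.25835546 291.10693657]
blue 159 262.1320754716981 276.8050314465409 (np.float64(269.0775202031079), np.float64(275.89180102174544))
{'tube_cap': [[0.58, -0.266, 0.098]], 'tube_foot': [[0.598, -0.253, 0.003]], 'lid_tab': [[0.675, 0.072, 0.358]], 'balance_mid': [[0.589, -0.255, 0.054]], 'catch_fin': [[0.491, -0.074, 0.128]], 'tub': [[0.458, -0.241, 0.002]], 'big_beaker': [[0.467, -0.382, 0.0]], 'marker': [[0.369, -0.297, -0.002]], 'reagent': [[0.372, 0.358, -0.0]]}
mask (np.float64(416.8636363636364), np.float64(199.9090909090909)) [0.86935259 0.49419234] 44 0.64
vertical px [ 0.80191154 -0.59744278] [418.77723276 198.35806767]
blue 4 421.5 201.5 (np.float64(422.216792877691), np.float64(195.79551525200364))
```

The tube stands cap-up in the glass beaker, leaning about 11° against the rim. The lid is open, the balance tube is in the rotor, and the bystanders I measured are unmoved. Handing in.

```bash
python3 -c "
from plant import r
print(r.finish_job())"
```

```text
the job is handed in; nothing more can be done
None
```

I handed the job in at about 37 s of the 72 s allowed: the catch is clear, the lid is wide open, and the blue-capped tube stands cap-up on the bottom of the small glass beaker, leaning about 11° on the rim; the balance tube is in the rotor, the bystanders I re-measured hadn't moved (cylinder and petri dish not re-measured), and I viewed 11 pictures, one over the limit of 10.

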